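# Fill the snack dish from the tilting jar

### The job

Push the white dish across the counter, without lifting or tipping it, until it presses firmly but gently against the wooden stop rail of the tilting-jar stand, in line with the middle of the jar. Then tip the jar forward by its lever bar or otherwise, so that all four walnuts drop into the dish, and bring the jar back fully upright, with the dish still in that place and the other things on the counter left alone.

Things in the scene. Friction and masses are not known exactly. Their poses are not given: they have to be found in the camera images.
- dish: Round straight-sided white ceramic dish, open on top, outer diameter 160 mm, 55 mm high, wall 5 mm, 0.45 to 0.9 kg (varies), loose on the counter. Too wide to grasp across. Origin: centre of its underside, z up; its yaw means nothing.
- stand: Fixed light-wood stand of the tilting jar. Origin on the counter below the jar's tipping axis, midway between two posts (14 x 20 mm, 217 mm high, at y = -80 and +80 mm). Its +y points from the open side to the side with the stop rail and lever; the jar pours towards its -x. Foot board: y = -90 to +110 mm, 14 mm high, x = -10 to +75 mm.
- stop_rail (a point): Middle of the lower edge of the stop rail's inner face, stand frame (-100, +80, 0) mm. The rail is a rigid upright board on the stand, 45 mm high, 14 mm thick, x = -190 to -10 mm; its inner face looks to the stand's -y. A dish against it stops dead.
- dish_home (a point): Centre of the dish's place, on the counter in front of the jar: stand frame (-100, 0, 0) mm. With its centre here the dish just touches the stop rail and is 10 mm clear of the foot. Axes as those of the stand.
- tip_axis (a point): Middle of the jar's horizontal tipping axis, 195 mm above the stand's origin; the axis runs along the stand's y.
- jar (a joint): Tilt of the glass jar (outer diameter 88 mm below, 112 mm at the rim, 125 mm high; axis 25 mm above its base), rad: 0 = upright (end stop), grows as the mouth goes forward and down to the stand's -x, end stop 2.1. Stiff axle, about 0.15 N m: stays where left. The walnuts roll out between about 1.5 and 2.1.
- lever_bar (a point): Middle of the lever's free bar: a 12 mm steel rod parallel to the stand's y, free from y = +116 to +186 mm, on the jar's arm (90 mm from the axis, in the plane y = +110). Jar upright: 78 mm behind (+x of) the axis, 45 mm above it. Swings over the top with the jar, one to one; at tilt 2.1 it is 78 mm in front, 45 mm above. Pinch or loosely cage it from above.
- walnut0: One of four like walnuts, knobby, about 34 by 30 mm, 14 g, loose in the jar. Origin: centre of its underside at the start (about 14 mm from its middle).
- walnut1: One of four like walnuts, knobby, about 34 by 30 mm, 14 g, loose in the jar. Origin: centre of its underside at the start (about 14 mm from its middle).
- walnut2: One of four like walnuts, knobby, about 34 by 30 mm, 14 g, loose in the jar. Origin: centre of its underside at the start (about 14 mm from its middle).
- walnut3: One of four like walnuts, knobby, about 34 by 30 mm, 14 g, loose in the jar. Origin: centre of its underside at the start (about 14 mm from its middle).
- pickle_jar: Bystander: closed green jar, 72 mm diameter, 120 mm high; origin under its centre.
- sauce_bottle: Bystander: amber bottle, 60 mm diameter, 200 mm high; origin under its centre.
- tomato_can: Bystander: can, 74 mm diameter, 110 mm high; origin under its centre.
- tea_box: Bystander: box 70 x 130 x 80 mm; origin under its centre.
- mug: Bystander: mug, 80 mm diameter, 90 mm high, handle at its +y; origin under its centre.
- cereal_box: Bystander: box 60 x 160 x 200 mm; origin under its centre.
- wood_spoon: Bystander: wooden spoon lying flat along its own x; origin under its centre.
Mind the look-alikes: they are no part of the job. What is shaped like the walnut3 but orange is not meant.

How it is judged:
By the outcome, as a careful person would: the job done as asked, in the order asked, and still so for the second after the job is handed in, with the robot touching nothing.
It also fails if it takes over 64 s, if anything falls off the work surface, if the arm or the gripper's body presses on something with over 40 N, if the wrist force passes 120 N, or if a joint passes its speed limit or range.

### The arm

A 7-joint arm with a two-finger parallel gripper is mounted at the origin on the work surface. World frame = base frame: x ahead of the robot, y to its left, z up, the work surface at z = 0. Lengths are in m, angles in rad, forces in N, time in s.
With the tool pointing down it reaches from about 0.425 to 0.925 m from the base axis. Payload 6.8 kg.
Tool frame: the origin (TCP) lies at the very end of the fingers, on their centre line; the grasp point (between the pads) lies 19 mm behind it (grip_point_offset is the distance from the TCP to the grasp point, in m); z points along the fingers, y is the line along which they close (so a half turn about z gives the same grasp; the last joint's range is limited). The gripper opens to 85 mm and grips with 20 to 120 N. Pads are 22 mm wide; open, the fingers measure 114 mm over their backs; the gripper's body (76 mm by 85 mm) begins 54 mm behind the grasp point. The pads swing forward as they close: fully open they stand 13 mm farther back than shut.
Start: joints at [-1.22, 0.477, 0.022, 1.555, -0.011, 1.109, -0.083], TCP at [0.299, 0.605, 0.195] pointing down, gripper open.
Joint ranges: [-2.96, 2.96], [-0.34, 2.1], [-1.41, 1.46], [0.24, 2.44], [-1.37, 4.51], [0.17, 1.92], [-2.96, 2.96]. Speed limits (rad/s): [2.39, 2.39, 3.14, 3.14, 3.14, 3.14, 3.14].

### API

Orientations are given as a unit quaternion [w, x, y, z].
In Python, from station import * gives the robot as it stands.
- The arm moves only by the tool carry_out, never from a script. Its argument "rows" is text: rows parted by semicolons, each of 4 numbers parted by spaces: the shift along the world's x, y, z in mm, then the turn about the world's z in degrees. In form: dx dy dz yaw; .... A call has 1 to 10 rows; each row shifts and turns the commanded pose from where the row before left it; what a row does not reach is not made up. A row lasts 1/8 s, in which the tool goes at most 62.5 mm and 10.7 degrees, less where a joint would pass 70% of its speed; a pose out of reach is approached as far as the arm can. A call is refused whole if a number of a shift passes 62.5 or a number of a turn 10.7, either way. A call with a gripper value outside its range is refused whole. "claw" is the finger opening in mm, from 0 to 85.4, set as the call begins (left out, the last holds). The fingers move at their own pace and stop on an object; "force" is the grip in N (left out, the last holds). Time passes only in rows, so rows that do not move let the fingers close. It gives the time, the measured TCP pose, the force, the opening and the grip force at its end, in the units of the state.
- get_obs(): the state, without advancing time (a new reading comes with each control period).
- read_camera(name): name is "scene" or "top" or "wrist"; returns a dict with "img" (384x512x3 uint8, blue, green, red), "fov_y" (degrees; the focal length in pixels is half the picture's height over the tangent of half this angle, whatever the lens; pixels are square), "cx", "cy" (the principal point, pixels), "world_to_cam" (4x4, takes a point from world to camera coordinates). Camera axes: x right, y up, looking along -z (the intrinsics and any distortion apply to the point x, -y, -z); pixel columns grow to the right and rows downward; lengths in m; the calibration is good to about 2 mm. A picture is of the moment at which its call begins. There is no depth.
- hand_in(): hands the job in; it is judged then, once.
Trained networks look in the newest picture that a camera, given by its name, has taken for a name from the list of things; names that differ only in an ending like _2 or _b are one class to them, and where a whole thing is asked for, a point or a joint stands for the part that bears it (a point fixed in the world has none). Each returns a list of dicts, best first, with "confidence" (0 to 1); they miss things now and then, are a little off and sometimes report something else, mostly with a low value. They report only what shows in the picture. A call takes as long as a camera call. They do not tell look-alikes from the thing itself.
- recognise(camera, thing): "centre" ([column, row] in pixels, amid what is visible of it).
- outline_of(camera, thing): "pixels" (384x512 bool, what is visible of it) and "centre" ([column, row] in pixels, amid what is visible of it).
- place_of(camera, thing): "centre" ([column, row] in pixels: a listed point, or the origin of a listed thing).
The state is a dict: "t": time; "q": joint angles; "joint_vel": joint speeds; "joint_torque": joint torques, N m; "eef_pos": TCP position; "tool_rot": TCP orientation; "contact_force": force on the tool from outside, world axes, zero at the start; "torque": the same for the moment, N m; "gripper_width": opening from 0.0 (shut) to 1.0 (fully open); "grasp_force": force on a finger pad.
Only numpy, scipy, OpenCV 4.12 (cv2) and the standard library are available. Lean on these libraries where they do the work, as an engineer would, in place of code of your own. Each camera call takes 0.05 s, during which the arm holds its last target. There are 200 camera calls.

## Working session

There is one attempt and no reset: what is moved stays moved. The work goes in short steps, Python scripts to look and compute and a tool call to move; the robot and the scene stay as the last step left them, time stands still between calls to the robot, and variables do not carry over. Pictures are saved under pics/ and viewed, at most 12 in all, crops included, and the job is handed in when it is done.

Besides the shell and the picture viewer there is one more tool, called after "Emit:" as name(argument=value, ...), one argument or row to a line, values as JSON. carry_out: Moves the arm, as the interface text tells. Its arguments: {"type":"object","properties":{"rows":{"type":"string"},"claw":{"type":"number"},"force":{"type":"number"}},"required":["rows"]}

```bash
mkdir -p pics
cat > h.py <<'E'
from station import *
import numpy as np, cv2
def ray(c,px):
    f=192/np.tan(np.radians(c["fov_y"])/2)
    d=np.array([(px[0]-c["cx"])/f,-(px[1]-c["cy"])/f,-1.])
    M=np.array(c["world_to_cam"]);R=M[:3,:3];o=-R.T@M[:3,3]
    d=R.T@d;return o,d/np.linalg.norm(d)
def onz(c,px,z):
    o,d=ray(c,px);return o+d*(z-o[2])/d[2]
def tri(rs):
    A=0;b=0
    for o,d in rs:
        P=np.eye(3)-np.outer(d,d);A=A+P;b=b+P@o
    p=np.linalg.solve(A,b);return p,[round(float(np.linalg.norm(np.cross(p-o,d)))*1000,1) for o,d in rs]
def proj(c,p):
    M=np.array(c["world_to_cam"]);q=M[:3,:3]@np.array(p)+M[:3,3]
    f=192/np.tan(np.radians(c["fov_y"])/2);return [c["cx"]+f*q[0]/-q[2],c["cy"]-f*q[1]/-q[2]]
E
cat > a.py <<'E'
from h import *
np.set_printoptions(precision=4,suppress=True)
C={n:read_camera(n) for n in("scene","top")}
print({k:v for k,v in C["top"].items() if k!="img"},C["scene"].keys())
cv2.imwrite("pics/a.png",cv2.resize(C["scene"]["img"],(800,600)));cv2.imwrite("pics/b.png",cv2.resize(C["top"]["img"],(800,600)))
for t in ["dish","stand","stop_rail","dish_home","tip_axis","lever_bar","walnut0","pickle_jar","sauce_bottle","tomato_can","tea_box","mug","cereal_box","wood_spoon"]:
    P={}
    for n in C:
        r=place_of(n,t);P[n]=r
    print(t,{n:[(np.round(x["centre"],1).tolist(),round(x["confidence"],2)) for x in P[n][:3]] for n in P})
    if P["scene"] and P["top"]:
        print("   ",*tri([ray(C[n],P[n][0]["centre"]) for n in P]))
    for n in P:
        if P[n]: print("   z0",n,onz(C[n],P[n][0]["centre"],0)[:2])
E
python3 a.py
```

```text
{'fov_y': 42.727519980334826, 'cx': 247.06818625487918, 'cy': 188.84081293274326, 'world_to_cam': array([[-0.0147, -0.9998,  0.016 ,  0.0279],
       [ 0.999 , -0.014 ,  0.0431, -0.5558],
       [-0.0428,  0.0167,  0.9989, -1.4146],
       [ 0.    ,  0.    ,  0.    ,  1.    ]])} dict_keys(['img', 'fov_y', 'cx', 'cy', 'world_to_cam'])
dish {'scene': [([160.4, 193.6], 0.65)], 'top': [([352.5, 221.6], 0.9)]}
    [ 0.4562 -0.2864  0.002 ] [1.1, 1.1]
   z0 scene [ 0.4549 -0.2858]
   z0 top [ 0.4562 -0.288 ]
stand {'scene': [([258.2, 218.8], 0.59)], 'top': []}
   z0 scene [0.5798 0.0122]
stop_rail {'scene': [([283.3, 189.6], 0.59), ([393.9, 236.7], 0.2)], 'top': [([222.2, 217.1], 0.96), ([265.1, 186.1], 0.26)]}
    [ 0.476   0.0991 -0.004 ] [5.5, 5.5]
   z0 scene [0.4798 0.1039]
   z0 top [0.4751 0.0936]
dish_home {'scene': [([180.8, 277.1], 0.61)], 'top': []}
   z0 scene [ 0.7401 -0.215 ]
tip_axis {'scene': [([257.8, 177.4], 0.69)], 'top': [([254.5, 178.6], 0.86), ([246.8, 183.2], 0.34)]}
    [0.5744 0.0073 0.1965] [3.6, 3.6]
   z0 scene [0.422  0.0279]
   z0 top [ 0.5864 -0.0025]
lever_b
[... 1034 characters left out ...]
e': [([381.5, 190.4], 0.98)], 'top': [([107.2, 206.3], 0.62)]}
    [ 0.5101  0.4261 -0.0092] [4.2, 4.2]
   z0 scene [0.5157 0.4169]
   z0 top [0.5114 0.4278]
mug {'scene': [([119.0, 270.5], 0.57)], 'top': [([382.2, 140.9], 0.55)]}
    [ 0.6953 -0.3878 -0.017 ] [1.0, 1.0]
   z0 scene [ 0.7033 -0.3826]
   z0 top [ 0.6928 -0.3817]
cereal_box {'scene': [([395.2, 234.7], 0.58)], 'top': [([116.6, 149.1], 0.65)]}
    [0.6785 0.4006 0.0063] [2.3, 2.3]
   z0 scene [0.6759 0.4061]
   z0 top [0.6784 0.4   ]
wood_spoon {'scene': [([309.0, 275.8], 0.98), ([383.0, 188.8], 0.61)], 'top': [([203.4, 122.3], 0.76)]}
    [ 0.7598  0.1427 -0.0369] [5.4, 5.4]
   z0 scene [0.7733 0.13  ]
   z0 top [0.7544 0.1454]
```

View pics/a.png

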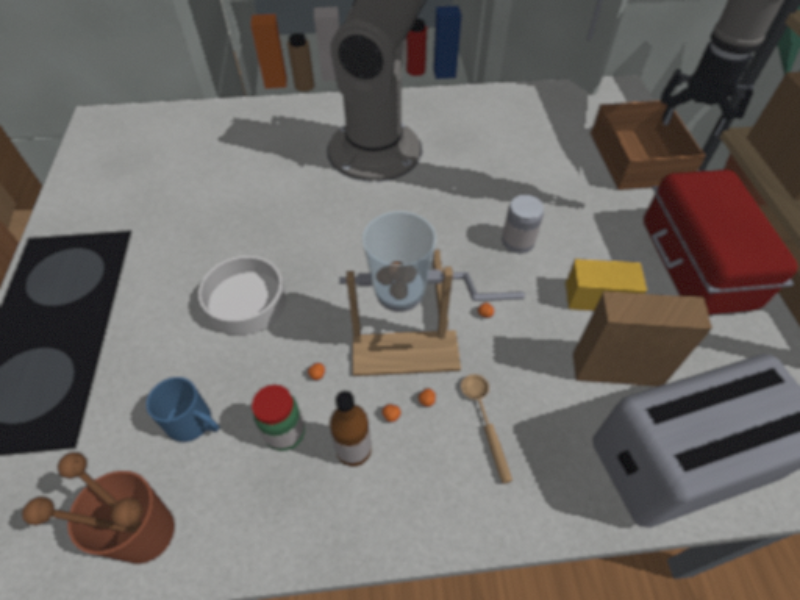

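View pics/b.png

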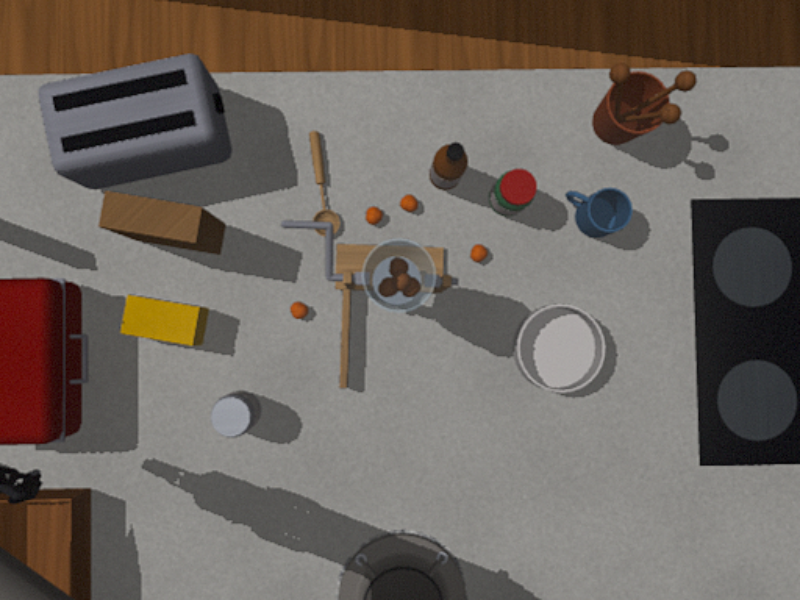

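The scene view shows the dish at about (240,295) and the jar on its stand at (400,260), with the lever bar at (500,295). In the top view the rail runs from (345,285) to (345,387), towards the robot, and the bar is at (305,224). Orange decoys lie around the stand. Next I'll fit the stand's pose by silhouette.

```bash
cat > b.py <<'E'
from h import *
from scipy.optimize import minimize
import itertools
np.set_printoptions(precision=4,suppress=True)
C={n:read_camera(n) for n in("scene","top")}
def W(p,s): 
    x,y,a=p;c,sn=np.cos(a),np.sin(a);return np.array([x+c*s[0]-sn*s[1],y+sn*s[0]+c*s[1],s[2]])
boxes=[((-.01,.075),(-.09,.11),(0,.014)),((-.19,-.01),(.08,.094),(0,.045)),((-.007,.007),(-.09,-.07),(0,.217)),((-.007,.007),(.07,.09),(0,.217))]
K=4
def mask(n,p):
    m=np.zeros((384*K,512*K),np.uint8)
    for b in boxes:
        q=np.array([proj(C[n],W(p,s)) for s in itertools.product(*b)])
        cv2.fillConvexPoly(m,cv2.convexHull(np.round(q*K+K/2-.5).astype(np.int32)),255)
    return cv2.resize(m,(512,384),interpolation=cv2.INTER_AREA)/255.
S={}
for n in C:
    hsv=cv2.cvtColor(C[n]["img"],cv2.COLOR_BGR2HSV)
    col=((hsv[...,0]>8)&(hsv[...,0]<25)&(hsv[...,1]>70)).astype(float)
    r=outline_of(n,"stand"); print(n,[(x["confidence"],x["pixels"].sum(),x["centre"]) for x in r])
    roi=np.zeros((384,512)); roi[(slice(165,255),slice(190,300)) if n=="scene" else (slice(152,252),slice(205,296))]=1
    # exclude jar
    jar=outline_of(n,"jar")
    if jar: roi*=1-cv2.dilate(jar[0]["pixels"].astype(np.uint8),np.ones((5,5)))
    S[n]=(col,roi,r)
def cost(p,use=("scene","top")): return sum((S[n][1]*(mask(n,p)-S[n][0])**2).sum()/(S[n][0]*S[n][1]).sum() for n in use)
def fit(use):
    best=min((np.array([.575,.007,a]) for a in np.radians(np.arange(-10,8,2))),key=lambda p:cost(p,use))
    for s in(.006,.002):
        best=minimize(cost,best,args=(use,),method="Nelder-Mead",options=dict(initial_simplex=best+np.vstack([np.zeros(3),np.diag([s,s,s*6])]))).x
    print(use,best[:2],np.degrees(best[2]),cost(best,use));return best
for u in(("scene",),("top",)):fit(u)
p=fit(("scene","top"))
for t,s in dict(home=(-.1,0,0),rail=(-.1,.08,0),axis=(0,0,.195),bar=(.078,.151,.24),bar2=(-.078,.151,.24)).items(): print(t,W(p,s))
# dish: outline ellipse -> rim
for n in C:
    r=outline_of(n,"dish")
    if r:
        m=r[0]["pixels"].astype(np.uint8);D=[]
        def dc(c):
            th=np.linspace(0,6.283,60);q=np.array([proj(C[n],[c[0]+.08*np.cos(t),c[1]+.08*np.sin(t),z]) for z in(0,.055) for t in th])
            k=np.zeros((1536,2048),np.uint8);cv2.fillConvexPoly(k,cv2.convexHull(np.round(q*K+1.5).astype(np.int32)),255)
            return ((cv2.resize(k,(512,384),interpolation=cv2.INTER_AREA)/255.-m)**2).sum()
        o=minimize(dc,[.456,-.287],method="Nelder-Mead",options=dict(initial_simplex=[[.456,-.287],[.462,-.287],[.456,-.281]]));print("dish",n,o.x,o.fun,m.sum())
im=[]
for n in("scene","top"):
    g=cv2.resize(C[n]["img"],None,fx=4,fy=4,interpolation=cv2.INTER_CUBIC)
    for b in boxes:
        v=list(itertools.product(*b));q=[np.array(proj(C[n],W(p,s)))*4+1.5 for s in v]
        for i,j in itertools.combinations(range(8),2):
            if sum(a!=b_ for a,b_ in zip(v[i],v[j]))==1: cv2.line(g,*[tuple(int(z) for z in q[k]) for k in(i,j)],(255,0,255),1)
    for s in((.078,.116,.24),(.078,.186,.24),(-.1,0,0)): cv2.circle(g,tuple(int(z*4+1.5) for z in proj(C[n],W(p,s))),4,(0,255,0),1)
    im.append(g[130*4:265*4,190*4:345*4][:540,:] if n=="scene" else g[120*4:255*4,160*4:300*4])
h=540;cv2.imwrite("pics/c.png",cv2.resize(np.hstack([x[:h,:520] if i else x[:h,:560] for i,x in enumerate(im)]),(800,400)))
from scipy.spatial.transform import Rotation as Ro
o=get_obs();q=o["tool_rot"];print(o["eef_pos"],Ro.from_quat([*q[1:],q[0]]).as_matrix(),o["t"])
E
python3 b.py
```

```text
scene [(0.74, np.int64(5168), [256.0, 187.7]), (0.61, np.int64(1299), [117.6, 262.3])]
top [(0.78, np.int64(2860), [238.6, 172.0])]
('scene',) [0.57   0.0032] -2.679536889745735 0.28211542881482093
('top',) [0.5743 0.006 ] -2.6604073038033813 0.08397638395436122
('scene', 'top') [0.5745 0.0055] -2.835475651791938 0.38083227164607736
home [0.4746 0.0104 0.    ]
rail [0.4785 0.0903 0.    ]
axis [0.5745 0.0055 0.195 ]
bar [0.6598 0.1524 0.24  ]
bar2 [0.504  0.1601 0.24  ]
dish scene [ 0.45   -0.2972] 108.56227604767398 2173
dish top [ 0.4554 -0.2946] 47.37763936947328 2647
[0.299  0.6052 0.1949] [[-0.8966  0.4429  0.0001]
 [ 0.4429  0.8966  0.0001]
 [-0.      0.0001 -1.    ]] 1.9
```

View pics/c.png

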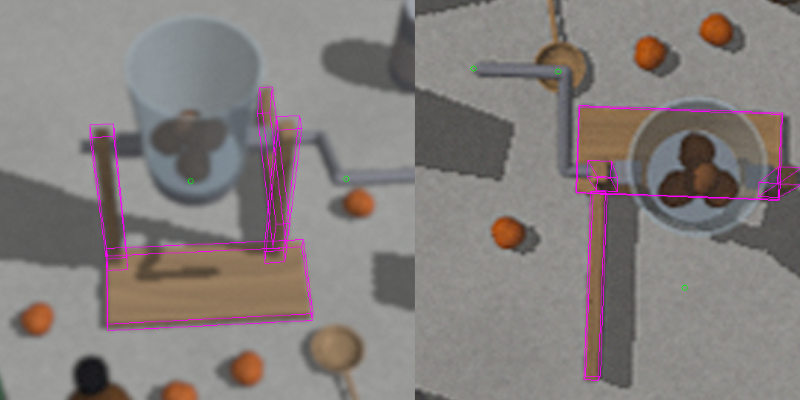

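The fit agrees well with the pictures: home is at about (0.475, 0.010) and the stand yaw is about -2.8°. First I raise the tool, then start crossing to the dish side.

Emit:
carry_out(
  rows="0 0 55 0; 0 0 55 -4; 0 0 55 -6; 20 -38 0 -9; 20 -38 0 -9; 20 -38 0 -9; 20 -38 0 -9; 20 -38 0 -9; 20 -38 0 -9; 20 -38 0 -9",
  claw=85,
)

```text
t: 3.15
eef_pos: [0.4395, 0.3379, 0.3601]
tool_rot: [-0.0, 0.764, 0.646, 0.0]
contact_force: [-0.5, 0.5, -0.3]
gripper_width: 0.994
grasp_force: 0.0
```

```bash
python3 -c "
from h import *
o=get_obs();print(o['q'],o['eef_pos'])"
```

```text
[-1.06441627  0.15923404  0.34631992  1.63483986 -0.0552863   1.35665276
 -0.87765261] [0.43945296 0.33786894 0.36010703]
```

Emit:
carry_out(
  rows="1 -39 0 -4; 1 -39 0 -4; 1 -39 0 0; 1 -39 0 0; 1 -39 0 0; 1 -39 0 0; 1 -39 0 0; 1 -39 0 0; 1 -39 0 0; 1 -39 0 0",
)

```text
t: 4.4
eef_pos: [0.4488, -0.0522, 0.3601]
tool_rot: [-0.0, 0.805, 0.593, 0.0]
contact_force: [0.1, -0.5, 0.2]
gripper_width: 0.997
grasp_force: 0.0
```

Emit:
carry_out(
  rows="-4 -39 0 0; -4 -39 0 0; -4 -39 0 0; -4 -39 0 0; -4 -39 0 0; -3 -39 0 0; -3 -39 0 0; -3 -39 0 0; -3 -39 0 0; 0 0 0 0",
)

```text
t: 5.65
eef_pos: [0.4149, -0.4049, 0.3598]
tool_rot: [0.0, 0.807, 0.59, -0.001]
contact_force: [-0.2, 0.2, 0.6]
gripper_width: 0.999
grasp_force: 0.0
```

```bash
cat > c.py <<'E'
from h import *
np.set_printoptions(precision=4,suppress=True)
import sys
o=get_obs();print(o['t'],o['q'],o['eef_pos'],o['contact_force'])
rs={}
for n in("scene","top","wrist"):
    c=read_camera(n);r=place_of(n,"dish")
    if r: rs[n]=ray(c,r[0]["centre"]);print(n,r[0]["confidence"],np.round(r[0]["centre"]),onz(c,r[0]["centre"],0)[:2])
    # white rim circle fit
if len(rs)>1: print(*tri(list(rs.values())))
E
python3 c.py
```

```text
5.65 [-0.145   0.3177  1.0701  1.6072 -0.2801  1.3846  0.6487] [ 0.4149 -0.4049  0.3598] [-0.1895  0.228   0.6241]
scene 0.84 [162. 192.] [ 0.4506 -0.2823]
top 0.55 [353. 221.] [ 0.4568 -0.2889]
wrist 0.87 [256.  53.] [ 0.4584 -0.2971]
[ 0.456  -0.289   0.0026] [8.1, 1.1, 8.5]
```

Emit:
carry_out(
  rows="0 0 -45 0; 0 0 -45 0; 0 0 -45 0; 0 0 -45 0; 0 0 -45 0; 0 0 -45 0; 0 0 -40 0; 0 0 -25 0; 0 0 -12 0; 0 0 -4 0",
)

```text
t: 7.2
eef_pos: [0.4175, -0.4014, 0.009]
tool_rot: [0.0, 0.805, 0.593, 0.0]
contact_force: [0.4, 0.1, 0.2]
gripper_width: 1.0
grasp_force: 0.0
```

Emit:
carry_out(
  rows="3 6 0 0; 3 8 0 0; 3 8 0 0; 2 7 0 0; 2 6 0 0; 0 0 0 0",
)

```text
t: 7.95
eef_pos: [0.4302, -0.3662, 0.0089]
tool_rot: [-0.0, 0.805, 0.593, 0.0]
contact_force: [-0.4, -0.2, -0.5]
gripper_width: 1.001
grasp_force: 0.0
```

```bash
cat >> c.py <<'E'
if len(sys.argv)>1: cv2.imwrite(sys.argv[1],read_camera(sys.argv[2])["img"])
E
python3 c.py pics/d.png wrist
```

```text
7.95 [ 0.0538  0.6734  0.7348  1.9957 -0.676   0.7324  0.9058] [ 0.4302 -0.3662  0.0089] [-0.4361 -0.2123 -0.54  ]
scene 0.66 [159. 192.] [ 0.447  -0.2897]
top 0.93 [354. 221.] [ 0.4579 -0.2918]
wrist 0.8 [254.  86.] [ 0.4543 -0.2943]
[ 0.4557 -0.2902  0.0099] [3.3, 2.6, 3.9]
```

View pics/d.png

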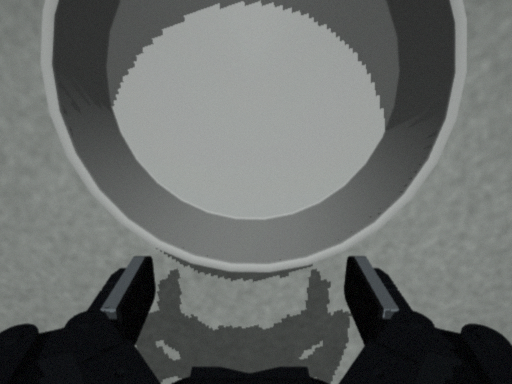

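The wrist view shows the dish rim centred at column ~256, just ahead of both finger tips at (140,260) and (360,260), with no contact yet. Now I push along the stand's y.

Emit:
carry_out(
  rows="2 6 0 0; 2 8 0 0; 1 15 0 0; 1 20 0 0; 1 20 0 0; 1 20 0 0; 1 20 0 0; 1 20 0 0; 1 15 0 0; 0 5 0 0",
)

```text
t: 9.55
eef_pos: [0.4411, -0.2164, 0.0089]
tool_rot: [-0.0, 0.805, 0.594, 0.0]
contact_force: [0.9, 0.0, 0.1]
gripper_width: 0.992
grasp_force: 0.0
```

```bash
python3 c.py
```

```text
9.55 [-0.2615  0.5877  0.7621  2.1674 -0.6911  0.645   0.694 ] [ 0.4411 -0.2164  0.0089] [0.8789 0.04   0.1049]
scene 0.97 [161. 192.] [ 0.4502 -0.2855]
top 0.54 [205. 121.] [0.7594 0.1403]
wrist 0.95 [303. 311.] [ 0.4548 -0.2953]
[ 0.6217 -0.0319  0.3482] [184.8, 164.4, 148.8]
```

```bash
python3 -c "
from h import *
cv2.imwrite('pics/e.png',np.hstack([read_camera(n)['img'] for n in('scene','wrist')])[:, :])
i=cv2.imread('pics/e.png');cv2.imwrite('pics/e.png',cv2.resize(i,(800,300)))"
```

```text
(no output)
```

View pics/e.png

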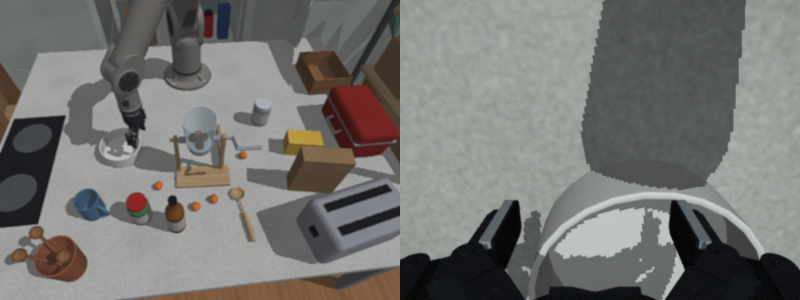

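```bash
python3 -c "
from h import *
o=get_obs();p=np.array(o['eef_pos']);print(o['t'],p,o['contact_force'],o['torque'],o['joint_torque'])
a=np.radians(-18);d=np.array([np.cos(a),np.sin(a),0])
for n in('wrist','scene'):
    c=read_camera(n);M=np.array(c['world_to_cam']);print(n,'cam',-M[:3,:3].T@M[:3,3])
    for z in(0,.013,.04,.055,.09):
        print(z,[np.round(proj(c,p+s*.0425*d+[0,0,z])) .tolist() for s in(-1,0,1)])
c=read_camera('scene');i=cv2.resize(c['img'][130:230,100:220],None,fx=4,fy=4,interpolation=cv2.INTER_CUBIC)
j=cv2.resize(read_camera('top')['img'][160:260,300:400],None,fx=4,fy=4,interpolation=cv2.INTER_CUBIC)
cv2.imwrite('pics/f.png',cv2.resize(np.hstack([i,j]),(800,364)))"
```

```text
9.95 [ 0.44083698 -0.2184474   0.00895353] [-0.01627187  0.15309034 -0.23569925] [-0.0123022  -0.00657297 -0.03336354] [-7.89223309e-02 -4.23897135e+01  1.10917166e+01 -1.45738256e+01
  8.10844445e-03  1.74458605e-04  1.44443427e-03]
wrist cam [ 0.46568591 -0.13761084  0.18953032]
0 [[178.0, 223.0], [250.0, 224.0], [323.0, 225.0]]
0.013 [[173.0, 233.0], [250.0, 234.0], [328.0, 235.0]]
0.04 [[161.0, 259.0], [250.0, 260.0], [340.0, 261.0]]
0.055 [[152.0, 277.0], [251.0, 278.0], [349.0, 279.0]]
0.09 [[124.0, 337.0], [251.0, 338.0], [377.0, 340.0]]
scene cam [ 1.12680968 -0.05043753  0.90538295]
0 [[186.0, 176.0], [182.0, 187.0], [177.0, 197.0]]
0.013 [[185.0, 174.0], [181.0, 184.0], [176.0, 195.0]]
0.04 [[184.0, 169.0], [179.0, 179.0], [175.0, 190.0]]
0.055 [[183.0, 165.0], [178.0, 176.0], [174.0, 187.0]]
0.09 [[181.0, 158.0], [176.0, 169.0], [171.0, 180.0]]
```

View pics/f.png

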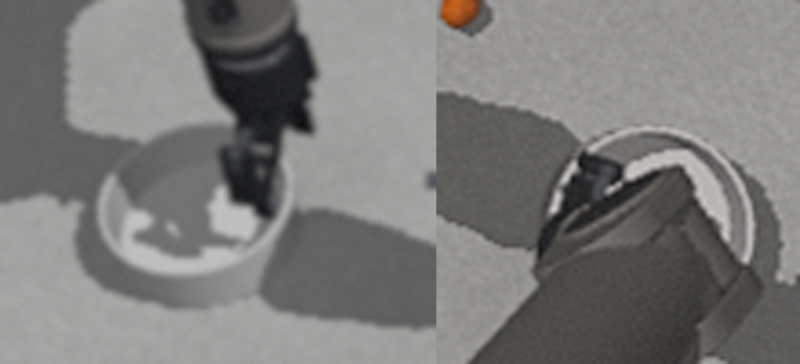

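The crops show the tips at scene (174,188). That puts the open finger ends about 45 mm above the reported TCP, so they passed over the rim and the dish has not moved. I'll lift, go back behind the dish, and measure the tip height at several openings.

Emit:
carry_out(
  rows="0 0 40 0; 0 0 40 0; -4 -40 0 0; -4 -40 0 0; -4 -40 0 0; -4 -40 0 0; -4 -30 0 0; 0 0 0 0",
)

```text
t: 11.15
eef_pos: [0.4195, -0.4106, 0.0892]
tool_rot: [0.001, 0.807, 0.591, -0.001]
contact_force: [1.4, -0.4, 0.3]
gripper_width: 0.997
grasp_force: 0.0
```

```bash
cat > f.py <<'E'
from h import *
import sys
o=get_obs();c=read_camera('wrist');cv2.imwrite(sys.argv[1],c['img']);q=o['tool_rot']
from scipy.spatial.transform import Rotation as Ro
R=Ro.from_quat([*q[1:],q[0]]).as_matrix();p=np.array(o['eef_pos']);print(p,o['gripper_width'],o['contact_force'])
for z in(-.06,-.045,-.03,-.015,0): print(z,np.round(proj(c,p+R@[0,0,z])),np.round(proj(c,p+R@[.011,0,z])))
E
python3 f.py /tmp/w0.png
```

```text
[ 0.41953203 -0.41055751  0.0891515 ] 0.9971680547506334 [ 1.37491917 -0.4435233   0.2787427 ]
-0.06 [251. 285.] [251. 262.]
-0.045 [251. 265.] [251. 244.]
-0.03 [250. 249.] [250. 229.]
-0.015 [250. 236.] [250. 217.]
0 [250. 224.] [250. 206.]
```

Emit:
carry_out(
  rows="0 0 0 0; 0 0 0 0; 0 0 0 0; 0 0 0 0; 0 0 0 0; 0 0 0 0",
  claw=25,
)

```text
t: 11.95
eef_pos: [0.4209, -0.4078, 0.0889]
tool_rot: [0.0, 0.805, 0.593, 0.0]
contact_force: [-0.3, -0.4, 0.2]
gripper_width: 0.293
grasp_force: 0.0
```

```bash
python3 f.py /tmp/w1.png
```

```text
[ 0.42094148 -0.40778005  0.08893079] 0.2926933259092952 [-0.26109383 -0.4178719   0.18749447]
-0.06 [251. 285.] [251. 262.]
-0.045 [251. 265.] [251. 244.]
-0.03 [250. 249.] [250. 230.]
-0.015 [250. 236.] [250. 217.]
0 [250. 224.] [250. 206.]
```

Emit:
carry_out(
  rows="0 0 0 0; 0 0 0 0; 0 0 0 0; 0 0 0 0; 0 0 0 0",
  claw=0,
)

```text
t: 12.62
eef_pos: [0.4209, -0.4078, 0.0889]
tool_rot: [0.0, 0.805, 0.593, 0.0]
contact_force: [0.4, 0.3, 1.0]
gripper_width: 0.003
grasp_force: 0.0
```

```bash
python3 f.py /tmp/w2.png; python3 -c "
import cv2,numpy as np
a=[cv2.imread(f'/tmp/w{i}.png')[150:,100:400] for i in(0,1,2)]
cv2.imwrite('pics/g.png',cv2.resize(np.hstack(a),(800,208)))
import cv2
a=[cv2.imread(f'/tmp/w{i}.png')[140:384,120:380] for i in(0,1,2)]
cv2.imwrite('pics/g.png',np.hstack(a))"
```

```text
[ 0.42093598 -0.40779494  0.08891836] 0.0028567071259312333 [0.39887747 0.25415324 0.96920591]
-0.06 [251. 285.] [251. 262.]
-0.045 [251. 266.] [251. 244.]
-0.03 [250. 249.] [250. 230.]
-0.015 [250. 236.] [250. 217.]
0 [250. 224.] [250. 207.]
```

View pics/g.png

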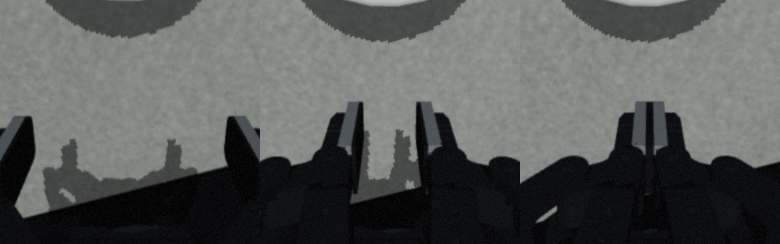

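Shut, the tips end at row 241 (crop row 101), where the reported TCP should show at row 206. So the real tip is about 42 mm above the reported TCP when shut, and about 55 mm above it when open. I'll descend with that correction and watch the force.

Emit:
carry_out(
  rows="0 0 -20 0; 0 0 -20 0; 0 0 -20 0; 0 0 -15 0; 0 0 -15 0; 0 0 -10 0; 0 0 -10 0; 0 0 -5 0; 0 0 0 0",
  claw=85,
)

```text
t: 13.8
eef_pos: [0.4209, -0.4078, -0.0262]
tool_rot: [-0.0, 0.805, 0.593, -0.0]
contact_force: [-0.5, -0.0, 0.1]
gripper_width: 0.995
grasp_force: 0.0
```

Emit:
carry_out(
  rows="0 0 -5 0; 0 0 -4 0; 3 9 0 0; 3 9 0 0; 3 8 0 0; 2 8 0 0; 2 8 0 0; 0 0 0 0",
)

```text
t: 14.8
eef_pos: [0.4341, -0.3651, -0.0351]
tool_rot: [-0.0, 0.805, 0.593, 0.0]
contact_force: [0.2, -0.2, -0.8]
gripper_width: 0.998
grasp_force: 0.0
```

```bash
python3 c.py
```

```text
14.8 [ 0.0924  0.7416  0.6748  1.9995 -0.7518  0.6665  0.9581] [ 0.4341 -0.3651 -0.0351] [ 0.2109 -0.2287 -0.7506]
scene 0.77 [159. 191.] [ 0.4445 -0.2915]
top 0.66 [354. 218.] [ 0.467  -0.2912]
wrist 0.95 [250.  84.] [ 0.4575 -0.29  ]
[ 0.4622 -0.2869  0.0223] [1.6, 5.3, 5.0]
```

Below z = 0 there was no contact, which confirms the offset. Now the push.

Emit:
carry_out(
  rows="2 7 0 0; 1 8 0 0; 1 10 0 0; 1 15 0 0; 1 15 0 0; 0 0 0 0",
)

```text
t: 15.85
eef_pos: [0.4403, -0.3076, -0.0354]
tool_rot: [-0.001, 0.804, 0.594, 0.001]
contact_force: [0.2, -0.2, 0.2]
gripper_width: 0.99
grasp_force: 0.0
```

```bash
python3 c.py
```

```text
15.85 [-0.0118  0.7099  0.6732  2.0691 -0.7667  0.6297  0.8958] [ 0.4403 -0.3076 -0.0354] [ 0.1944 -0.1906  0.1732]
scene 0.76 [178. 193.] [ 0.4598 -0.2315]
top 0.86 [333. 220.] [ 0.4617 -0.2307]
wrist 0.68 [253.  82.] [ 0.4648 -0.2337]
[ 0.4631 -0.2315  0.0037] [0.9, 1.9, 2.8]
```

Emit:
carry_out(
  rows="1 18 0 0; 1 22 0 0; 1 25 0 0; 1 25 0 0; 1 25 0 0; 1 25 0 0; 1 25 0 0; 1 20 0 0; 1 12 0 0; 0 5 0 0",
)

```text
t: 17.4
eef_pos: [0.4492, -0.1089, -0.0349]
tool_rot: [0.001, 0.805, 0.593, 0.0]
contact_force: [-0.0, -4.8, 0.9]
gripper_width: 0.998
grasp_force: 2.1
```

```bash
python3 c.py
```

```text
17.4 [-0.4362  0.6333  0.6829  2.2439 -0.8262  0.5314  0.594 ] [ 0.4492 -0.1089 -0.0349] [-0.0208 -4.7973  0.8944]
scene 0.96 [241. 189.] [ 0.4618 -0.0309]
top 0.8 [262. 218.] [ 0.4692 -0.0224]
wrist 0.7 [255.  90.] [ 0.4734 -0.0353]
[ 0.4714 -0.0292  0.013 ] [2.0, 7.7, 5.8]
```

Emit:
carry_out(
  rows="1 8 0 0; 1 10 0 0; 0 8 0 0; 0 6 0 0; 0 3 0 0; 0 2 0 0; 0 0 0 0",
)

```text
t: 18.58
eef_pos: [0.4509, -0.0714, -0.0351]
tool_rot: [-0.0, 0.805, 0.593, 0.0]
contact_force: [-0.8, -2.0, -0.4]
gripper_width: 0.995
grasp_force: 1.0
```

Emit:
carry_out(
  rows="0 2 0 0; 0 2 0 0; 0 0 0 0",
)

```text
t: 18.95
eef_pos: [0.4509, -0.0676, -0.0351]
tool_rot: [-0.0, 0.805, 0.593, 0.0]
contact_force: [-0.2, -1.9, -1.3]
gripper_width: 0.992
grasp_force: 1.4
```

```bash
python3 c.py
```

```text
18.95 [-0.5308  0.6294  0.6869  2.2573 -0.8369  0.527   0.5172] [ 0.4509 -0.0676 -0.0351] [-0.2411 -1.9285 -1.3072]
scene 0.66 [252. 189.] [0.4668 0.0057]
top 0.96 [252. 216.] [0.4781 0.0067]
wrist 0.82 [255.  93.] [0.4752 0.0044]
[0.4767 0.0057 0.0135] [0.9, 2.1, 1.6]
```

Emit:
carry_out(
  rows="0 1 0 0; 0 1 0 0; 0 0 0 0",
)

```text
t: 19.62
eef_pos: [0.4509, -0.0658, -0.0351]
tool_rot: [0.0, 0.805, 0.593, -0.0]
contact_force: [0.4, -3.6, -0.4]
gripper_width: 0.989
grasp_force: 1.6
```

Emit:
carry_out(
  rows="0 1 0 0; 0 1 0 0; 0 0 0 0",
)

```text
t: 20.0
eef_pos: [0.4509, -0.0645, -0.0351]
tool_rot: [0.001, 0.806, 0.593, -0.0]
contact_force: [1.1, -5.6, -1.7]
gripper_width: 0.999
grasp_force: 2.6
```

Emit:
carry_out(
  rows="0 1 0 0; 0 1 0 0; 0 0 0 0",
)

```text
t: 20.38
eef_pos: [0.4508, -0.0644, -0.035]
tool_rot: [0.002, 0.806, 0.592, -0.001]
contact_force: [-0.8, -11.0, -3.0]
gripper_width: 0.993
grasp_force: 5.1
```

```bash
python3 c.py
python3 - <<'E'
from h import *
c=read_camera("top");d=outline_of("top","dish")
img=c["img"][185:255,205:305]
cv2.imwrite("pics/h.png",cv2.resize(img,(800,560),interpolation=cv2.INTER_CUBIC))
E
```

```text
20.375 [-0.5438  0.6294  0.6903  2.2598 -0.837   0.5238  0.5058] [ 0.4508 -0.0644 -0.035 ] [ -0.82   -10.99    -2.9995]
scene 0.96 [253. 189.] [0.4689 0.0068]
top 0.8 [248. 216.] [0.4766 0.0193]
wrist 0.56 [252.  91.] [0.4741 0.0088]
[0.4752 0.0117 0.008 ] [5.4, 8.0, 2.6]
```

The dish stopped dead against the rail with about 11 N. Next I back off, rise, and measure the result and the bar.

Emit:
carry_out(
  rows="-1 -3 0 0; -3 -9 0 0; -4 -12 0 0; -4 -12 0 0; -4 -12 0 0; 0 0 40 0; 0 0 55 0; 0 0 60 0; 0 0 60 0; 0 0 60 0",
)

```text
t: 22.02
eef_pos: [0.4354, -0.1084, 0.2299]
tool_rot: [0.001, 0.805, 0.594, 0.001]
contact_force: [-0.5, 1.6, 3.1]
gripper_width: 0.998
grasp_force: 0.0
```

Emit:
carry_out(
  rows="0 0 60 0; 0 0 50 0; 0 0 0 5; 0 0 0 10",
  claw=45,
)

```text
t: 22.52
eef_pos: [0.4326, -0.1021, 0.3174]
tool_rot: [-0.008, 0.715, 0.699, -0.002]
contact_force: [0.3, 0.1, -1.2]
gripper_width: 0.526
grasp_force: 0.0
```

```bash
python3 c.py
python3 - <<'E'
from h import *
np.set_printoptions(precision=4,suppress=True)
C={n:read_camera(n) for n in("scene","top","wrist")}
for n in C:
    for f in(place_of,outline_of,recognise):
        print(n,f.__name__,[(np.round(x["centre"],1).tolist(),round(x["confidence"],2),onz(C[n],x["centre"],.24)[:2]) for x in f(n,"lever_bar")[:3]])
    print("proj",np.round(proj(C[n],[.6598,.1524,.24]),1))
g=[]
for n,(r,c) in dict(scene=(150,220),top=(120,160)).items(): g.append(cv2.resize(C[n]["img"][r:r+140,c:c+140] if n=="scene" else C[n]["img"][r:r+140,c:c+140],(400,400),interpolation=cv2.INTER_CUBIC))
cv2.imwrite("pics/i.png",np.hstack(g))
E
```

```text
22.525 [-1.2096 -0.2376  1.1588  1.9444  0.2148  1.3125 -0.1421] [ 0.4326 -0.1021  0.3174] [ 0.2538  0.0644 -1.2325]
scene 0.31 [379. 189.] [0.5092 0.4121]
top 0.93 [251. 216.] [0.4767 0.0103]
wrist 0.74 [284.  56.] [0.4773 0.0049]
[0.5358 0.1014 0.2237] [233.1, 102.6, 131.0]
scene call [([319.1, 187.2], 0.81, array([0.6532, 0.1484]))]
scene call [([254.7, 172.0], 0.56, array([0.5914, 0.0014]))]
scene call [([255.4, 170.7], 0.71, array([0.5875, 0.0035]))]
proj [321.3 189.3]
top call [([195.2, 142.5], 0.91, array([0.6616, 0.1489])), ([155.6, 262.9], 0.66, array([0.3703, 0.2475]))]
top call [([247.5, 169.1], 0.79, array([0.5946, 0.022 ]))]
top call [([249.3, 170.3], 0.75, array([0.5916, 0.0176]))]
proj [193.8 143.2]
wrist call []
wrist call [([449.2, 67.9], 0.93, array([ 0.5756, -0.0179]))]
wrist call [([450.9, 68.5], 0.68, array([ 0.5769, -0.0184]))]
proj [ 656.4 -268.7]
```

View pics/i.png

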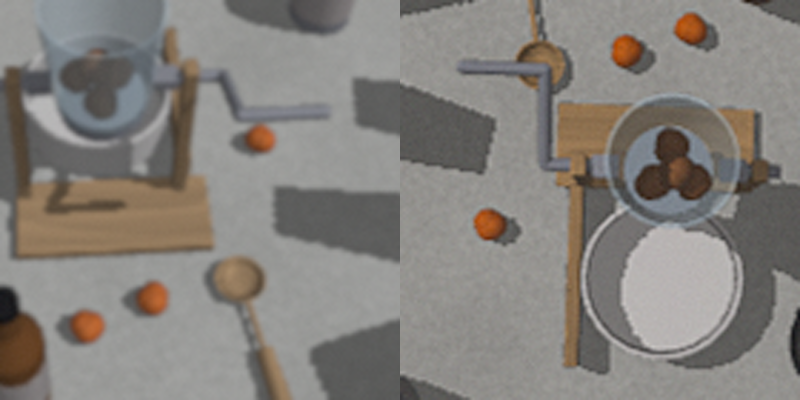

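The top view shows the dish touching the rail and centred in front of the jar, and the bar at crop (500,67). The measurements agree with the fit: the bar is at about (0.661, 0.151, 0.24). I go above it next.

Emit:
carry_out(
  rows="0 0 20 0; 0 0 23 0; 30 34 0 0; 33 38 0 0; 33 38 0 0; 33 38 0 0; 33 38 0 0; 33 38 0 0; 33 38 0 0; 0 0 0 0",
)

```text
t: 24.68
eef_pos: [0.6541, 0.1587, 0.3564]
tool_rot: [-0.011, 0.714, 0.7, -0.006]
contact_force: [0.4, 0.4, -0.3]
gripper_width: 0.528
grasp_force: 0.0
```

```bash
cat > g.py <<'E'
from h import *
np.set_printoptions(precision=4,suppress=True)
o=get_obs();q=o['tool_rot'];p=np.array(o['eef_pos']);print(o['t'],o['q'],p,'yaw y',np.degrees(2*np.arctan2(q[2],q[1]))-90,o['contact_force'])
rs=[]
for n in("scene","top","wrist"):
    c=read_camera(n);r=place_of(n,"lever_bar")
    if r: rs.append(ray(c,r[0]["centre"]));print(n,r[0]["confidence"],np.round(r[0]["centre"]),onz(c,r[0]["centre"],.24)[:2],"tcp",np.round(proj(c,p)),"grip",np.round(proj(c,p+[0,0,.064])))
if len(rs)>1: print(*tri(rs))
E
python3 g.py
```

```text
24.675 [-0.9713  0.5929  1.1145  1.3616 -0.5322  1.5274  0.085 ] [0.6541 0.1587 0.3564] yaw y -1.1645979297387896 [ 0.4476  0.3565 -0.3176]
scene 0.82 [320. 187.] [0.6524 0.1501] tcp [332. 154.] grip [338. 132.]
top 0.95 [195. 144.] [0.6584 0.1502] tcp [186. 139.] grip [183. 134.]
wrist 0.64 [261. 173.] [0.6594 0.1492] tcp [253. 212.] grip [251. 273.]
[0.6579 0.1496 0.2458] [1.8, 0.3, 1.9]
```

Emit:
carry_out(
  rows="2 1 -30 -1; 2 1 -30 0; 1 0 -30 0; 0 0 -30 0; 0 0 -25 0; 0 0 -20 0; 0 0 0 0",
)

```text
t: 25.85
eef_pos: [0.6568, 0.1556, 0.193]
tool_rot: [-0.012, 0.723, 0.691, -0.005]
contact_force: [0.2, 0.7, -0.2]
gripper_width: 0.531
grasp_force: 0.0
```

```bash
python3 g.py; python3 f.py pics/j.png
```

```text
25.85 [-0.9484  0.7046  1.0317  1.5818 -0.638   1.2489  0.1583] [0.6568 0.1556 0.193 ] yaw y -2.584112689723696 [ 0.2249  0.732  -0.1616]
scene 0.6 [181. 276.] [ 0.8413 -0.1718] tcp [320. 199.] grip [324. 184.]
top 0.74 [193. 143.] [0.6609 0.1543] tcp [194. 147.] grip [192. 144.]
wrist 0.77 [251. 278.] [0.6595 0.1484] tcp [248. 222.] grip [243. 286.]
[ 0.7025 -0.0005  0.0788] [212.3, 170.3, 62.5]
[0.65835202 0.1555789  0.19506503] 0.5283952299489256 [0.27825248 0.05726552 0.18418822]
-0.06 [251. 285.] [251. 262.]
-0.045 [251. 266.] [251. 245.]
-0.03 [251. 250.] [251. 230.]
-0.015 [251. 236.] [251. 217.]
0 [250. 224.] [251. 207.]
```

View pics/j.png

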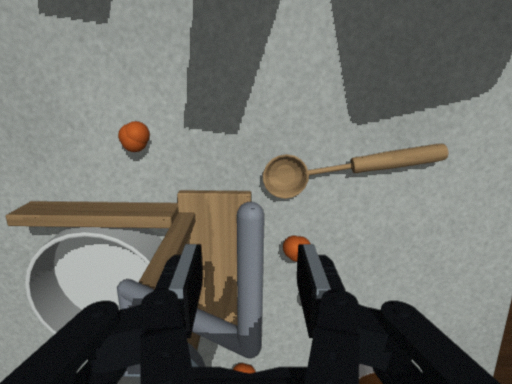

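The wrist view shows the bar from (250,205) to (248,345), centred between the pads, whose tips are near row 245 at x=200 and 300. I lower a little, close to a loose cage, then tip.

Emit:
carry_out(
  rows="0 3 -8 0; 0 2 -8 0; 0 0 -4 0; 0 0 0 0; 0 0 0 0; 0 0 0 0",
  claw=24,
  force=20,
)

```text
t: 26.95
eef_pos: [0.6579, 0.1605, 0.1743]
tool_rot: [-0.011, 0.723, 0.691, -0.004]
contact_force: [0.5, -1.1, 0.2]
gripper_width: 0.279
grasp_force: 0.0
```

Emit:
carry_out(
  rows="-4.2 0.2 6.6 0; -4.8 0.2 6.2 0; -5.3 0.3 5.8 0; -5.8 0.3 5.3 0; -6.2 0.3 4.8 0; -6.6 0.3 4.2 0; 0 0 0 0",
)

```text
t: 27.82
eef_pos: [0.6273, 0.1623, 0.2097]
tool_rot: [-0.009, 0.723, 0.691, -0.002]
contact_force: [5.2, 0.4, 4.1]
gripper_width: 0.281
grasp_force: 2.9
```

```bash
python3 g.py
```

```text
27.825 [-1.0266  0.646   1.0721  1.644  -0.6074  1.2351  0.1355] [0.6273 0.1623 0.2097] yaw y -2.552392374691948 [5.2237 0.3703 4.1058]
scene 0.94 [318. 175.] [0.6157 0.1535] tcp [321. 186.] grip [325. 169.]
top 0.67 [194. 153.] [0.6368 0.1509] tcp [191. 158.] grip [188. 155.]
wrist 0.59 [264. 307.] [0.6334 0.1279] tcp [251. 225.] grip [249. 291.]
[0.6337 0.1473 0.2642] [1.2, 1.5, 0.6]
```

Emit:
carry_out(
  rows="-7 0.3 3.6 0; -7.3 0.4 3 0; -7.5 0.4 2.4 0; -7.7 0.4 1.7 0; -7.8 0.4 1 0; -7.8 0.4 0.3 0; -7.8 0.4 -0.3 0; -7.8 0.4 -1 0; 0 0 0 0",
)

```text
t: 29.25
eef_pos: [0.5625, 0.1655, 0.217]
tool_rot: [-0.012, 0.723, 0.691, -0.005]
contact_force: [0.3, 0.3, 0.1]
gripper_width: 0.279
grasp_force: 0.0
```

```bash
python3 g.py
```

```text
29.25 [-1.1728  0.5497  1.1431  1.7797 -0.5495  1.1976  0.0954] [0.5625 0.1655 0.217 ] yaw y -2.544998317491846 [0.3027 0.3041 0.0501]
scene 0.57 [316. 152.] [0.5405 0.1658] tcp [317. 164.] grip [321. 147.]
top 0.91 [191. 177.] [0.5774 0.1598] tcp [190. 184.] grip [187. 182.]
wrist 0.65 [267. 320.] [0.5709 0.1164] tcp [249. 224.] grip [245. 290.]
[0.5736 0.1535 0.2812] [2.5, 2.4, 3.4]
```

Emit:
carry_out(
  rows="-7.7 0.4 -1.7 0; -7.5 0.4 -2.4 0; -7.3 0.4 -3 0; -7 0.4 -3.6 0; -6.6 0.3 -4.2 0; -6.2 0.3 -4.8 0; -5.8 0.3 -5.3 0; 0 0 0 0",
)

```text
t: 30.55
eef_pos: [0.5146, 0.1679, 0.1918]
tool_rot: [-0.012, 0.723, 0.691, -0.005]
contact_force: [0.2, 1.8, 0.5]
gripper_width: 0.283
grasp_force: 0.1
```

Emit:
carry_out(
  rows="-5.3 0.3 -5.8 0; -4.8 0.2 -6.2 0; -4.2 0.2 -6.6 0; -2 0 0 0; -2 0 0 0; 0 0 0 0",
)

```text
t: 31.3
eef_pos: [0.5014, 0.1683, 0.1738]
tool_rot: [-0.008, 0.723, 0.691, -0.002]
contact_force: [20.6, -0.3, -16.1]
gripper_width: 0.282
grasp_force: 12.0
```

```bash
python3 g.py;  python3 - <<'E'
from h import *
g=[]
for n,(r,c) in dict(scene=(130,200),top=(140,190)).items():
    g.append(cv2.resize(read_camera(n)["img"][r:r+120,c:c+120],(400,400),interpolation=cv2.INTER_CUBIC))
cv2.imwrite("pics/k.png",np.hstack(g))
E
```

```text
31.3 [-1.3055  0.4972  1.1781  1.9673 -0.5449  1.0526  0.0774] [0.5014 0.1683 0.1738] yaw y -2.5794490707987308 [ 20.5889  -0.3079 -16.1329]
scene 0.72 [312. 143.] [0.5093 0.1614] tcp [311. 157.] grip [314. 141.]
top 0.7 [191. 205.] [0.5087 0.1614] tcp [191. 208.] grip [188. 208.]
wrist 0.9 [270. 333.] [0.5097 0.1486] tcp [250. 224.] grip [248. 290.]
[0.5105 0.1591 0.2468] [3.8, 2.5, 3.5]
```

View pics/k.png

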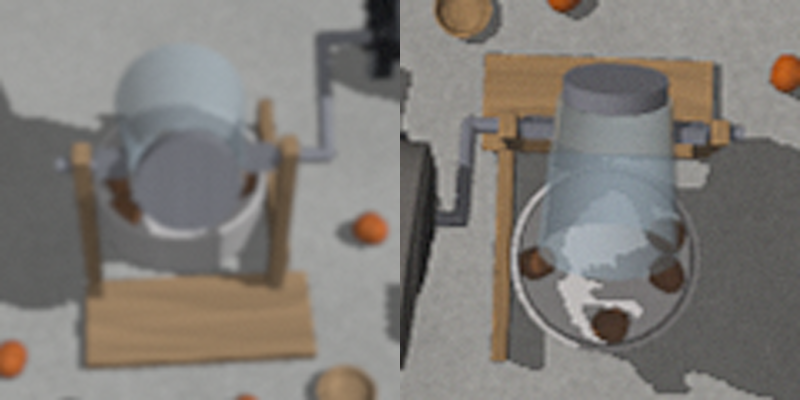

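Three walnuts show in the dish at (535,262), (665,275) and (610,325). The fourth is in it too, at (672,232), seen through the glass, and the jar is empty at its end stop. Now I return the jar.

Emit:
carry_out(
  rows="4 0 0 0; 4.2 -0.2 6.6 0; 4.8 -0.2 6.2 0; 5.3 -0.3 5.8 0; 5.8 -0.3 5.3 0; 6.2 -0.3 4.8 0; 6.6 -0.3 4.2 0; 7 -0.4 3.6 0; 7.3 -0.4 3 0; 7.5 -0.4 2.4 0",
)

```text
t: 32.95
eef_pos: [0.5567, 0.1658, 0.2164]
tool_rot: [-0.012, 0.723, 0.691, -0.004]
contact_force: [-0.4, -0.5, 1.1]
gripper_width: 0.287
grasp_force: 0.1
```

Emit:
carry_out(
  rows="7.7 -0.4 1.7 0; 7.8 -0.4 1 0; 7.8 -0.4 0.3 0; 7.8 -0.4 -0.3 0; 7.8 -0.4 -1 0; 7.7 -0.4 -1.7 0; 7.5 -0.4 -2.4 0; 7.3 -0.4 -3 0; 7 -0.3 -3.6 0; 0 0 0 0",
)

```text
t: 34.2
eef_pos: [0.6252, 0.1621, 0.2065]
tool_rot: [-0.011, 0.723, 0.691, -0.005]
contact_force: [0.0, 0.2, 0.8]
gripper_width: 0.278
grasp_force: 0.0
```

```bash
python3 g.py
```

```text
34.2 [-1.0243  0.6493  1.0684  1.646  -0.6073  1.2368  0.1355] [0.6252 0.1621 0.2065] yaw y -2.5775423223101654 [0.0095 0.167  0.7983]
scene 0.82 [319. 167.] [0.592  0.1613] tcp [320. 186.] grip [324. 169.]
top 0.9 [193. 159.] [0.6216 0.1545] tcp [191. 159.] grip [189. 156.]
wrist 0.73 [379. 166.] [0.6849 0.204 ] tcp [251. 224.] grip [248. 289.]
[0.6381 0.1714 0.2765] [27.0, 28.5, 54.5]
```

Emit:
carry_out(
  rows="6.6 -0.3 -4.2 0; 6.2 -0.3 -4.8 0; 5.8 -0.3 -5.3 0; 5.3 -0.3 -5.8 0; 4.8 -0.2 -6.2 0; 4.2 -0.2 -6.6 0; 0 0 0 0",
)

```text
t: 35.38
eef_pos: [0.6579, 0.1605, 0.1733]
tool_rot: [-0.011, 0.723, 0.691, -0.005]
contact_force: [-0.2, -0.9, 0.5]
gripper_width: 0.279
grasp_force: 0.0
```

Emit:
carry_out(
  rows="2 0 0 0; 2 0 0 0; 0 0 0 0",
)

```text
t: 35.75
eef_pos: [0.6589, 0.1605, 0.1724]
tool_rot: [-0.013, 0.723, 0.691, -0.007]
contact_force: [-7.1, -0.8, -4.2]
gripper_width: 0.282
grasp_force: 4.2
```

Emit:
carry_out(
  rows="2 0 0 0; 0 0 0 0",
)

```text
t: 36.0
eef_pos: [0.6595, 0.1604, 0.1715]
tool_rot: [-0.015, 0.723, 0.691, -0.008]
contact_force: [-10.2, -0.8, -5.7]
gripper_width: 0.284
grasp_force: 5.7
```

Emit:
carry_out(
  rows="2 0 0 0; 2 0 0 0; 0 0 0 0",
)

```text
t: 36.38
eef_pos: [0.6606, 0.1603, 0.1697]
tool_rot: [-0.017, 0.723, 0.691, -0.011]
contact_force: [-16.3, -1.5, -10.4]
gripper_width: 0.282
grasp_force: 9.1
```

```bash
python3 g.py
```

```text
36.375 [-0.9294  0.7382  1.0061  1.5785 -0.6586  1.2357  0.1632] [0.6606 0.1603 0.1697] yaw y -2.6116397939384655 [-16.2622  -1.4626 -10.4346]
scene 0.94 [321. 187.] [0.6529 0.1541] tcp [320. 206.] grip [324. 191.]
top 0.55 [195. 146.] [0.6522 0.1493] tcp [193. 147.] grip [191. 143.]
wrist 0.79 [230. 335.] [0.6541 0.1433] tcp [251. 224.] grip [245. 290.]
[0.6542 0.1501 0.2452] [3.2, 3.0, 1.8]
```

The reaction is nearly radial: the bar is friction-locked on the finger, so I can't be sure the jar is at its stop. I'll release, then press down on the bar from above with shut fingers.

Emit:
carry_out(
  rows="-5 0 0 0; -5 0 0 0; 0 0 0 0; 0 0 0 0; 0 0 20 0; 0 0 30 0; 0 0 30 0; 0 0 0 0",
  claw=50,
)

```text
t: 37.67
eef_pos: [0.6598, 0.16, 0.2582]
tool_rot: [-0.01, 0.723, 0.691, -0.002]
contact_force: [-0.7, 0.2, -0.7]
gripper_width: 0.588
grasp_force: 0.0
```

```bash
python3 g.py
```

```text
37.675 [-0.9684  0.6562  1.0745  1.5032 -0.5937  1.3501  0.1151] [0.6598 0.16   0.2582] yaw y -2.581319991011881 [-0.6591  0.1904 -0.7161]
scene 0.7 [393. 237.] [0.7997 0.2794] tcp [326. 184.] grip [330. 167.]
top 0.8 [195. 144.] [0.6584 0.1487] tcp [190. 142.] grip [187. 138.]
[0.7201 0.233  0.1656] [92.3, 92.3]
```

Emit:
carry_out(
  rows="2 0 0 0; 0 0 0 0; 0 0 0 0; 0 0 0 0; 0 0 0 0; 0 0 0 0",
  claw=0,
)

```text
t: 38.72
eef_pos: [0.6598, 0.1607, 0.254]
tool_rot: [-0.011, 0.723, 0.691, -0.004]
contact_force: [0.1, 0.0, 0.6]
gripper_width: -0.004
grasp_force: 0.0
```

Bar x is about 0.659 and the tool is above it. I press down in small steps.

Emit:
carry_out(
  rows="0 0 -15 0; 0 0 -15 0; 0 0 -8 0; 0 0 -4 0; 0 0 0 0",
)

```text
t: 39.35
eef_pos: [0.6597, 0.1606, 0.2119]
tool_rot: [-0.011, 0.723, 0.691, -0.005]
contact_force: [0.2, 0.4, 0.0]
gripper_width: 0.001
grasp_force: 0.2
```

Emit:
carry_out(
  rows="0 0 -2 0; 0 0 -2 0; 0 0 -1 0; 0 0 0 0",
)

```text
t: 39.85
eef_pos: [0.6607, 0.1606, 0.2093]
tool_rot: [-0.011, 0.723, 0.691, -0.003]
contact_force: [-1.3, -0.4, 12.3]
gripper_width: -0.001
grasp_force: 6.4
```

Emit:
carry_out(
  rows="0 0 -1 0; 0 0 -1 0; 0 0 0 0",
)

```text
t: 40.22
eef_pos: [0.6609, 0.1606, 0.209]
tool_rot: [-0.011, 0.723, 0.691, -0.003]
contact_force: [-4.5, 0.3, 21.2]
gripper_width: 0.001
grasp_force: 11.0
```

Emit:
carry_out(
  rows="0 0 10 0; 0 0 30 0; 0 0 40 0; 0 0 50 0; 15 20 30 0; 20 40 0 0; 20 40 0 0; 0 40 0 0; 0 0 0 0",
)

```text
t: 41.35
eef_pos: [0.7136, 0.3057, 0.3627]
tool_rot: [-0.012, 0.72, 0.693, -0.006]
contact_force: [-1.1, -0.1, -0.2]
gripper_width: -0.007
grasp_force: 0.0
```

```bash
python3 g.py;python3 c.py;  python3 - <<'E'
from h import *
g=[]
for n,(r,c) in dict(scene=(130,200),top=(140,190)).items():
    g.append(cv2.resize(read_camera(n)["img"][r:r+120,c:c+120],(400,400),interpolation=cv2.INTER_CUBIC))
cv2.imwrite("pics/l.png",np.hstack(g))
E
```

```text
41.35 [-0.9241  0.7735  1.0393  1.0254 -0.6606  1.6636 -0.132 ] [0.7136 0.3057 0.3627] yaw y -2.180232573257456 [-1.0602 -0.0738 -0.2356]
scene 0.98 [321. 191.] [0.6649 0.1514] tcp [411. 169.] grip [423. 147.]
wrist 0.92 [210. 306.] [0.6612 0.1461] tcp [248. 212.] grip [244. 272.]
[0.664  0.15   0.2427] [2.5, 2.5]
41.65 [-0.9205  0.7691  1.0442  1.0294 -0.6592  1.6629 -0.1314] [0.7148 0.299  0.3654] [0.5848 0.1839 0.2137]
scene 0.63 [256. 190.] [0.4722 0.0154]
top 0.67 [250. 218.] [0.4704 0.0133]
wrist 0.74 [136. 288.] [0.475  0.0073]
[0.4742 0.013  0.0043] [2.3, 3.8, 3.9]
```

View pics/l.png

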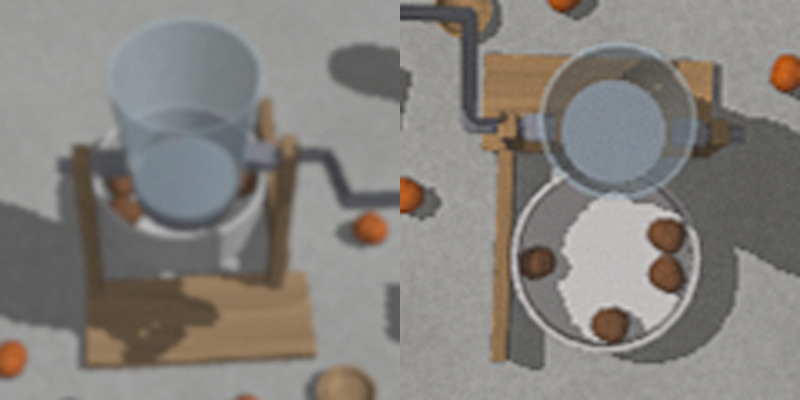

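The jar is upright and empty at (615,130). All four walnuts lie in the dish, at (537,262), (667,235), (667,272) and (610,325), and the dish is still against the rail. Handing in.

```bash
python3 -c "
from station import *
print(hand_in())"
```

```text
the job is handed in; nothing more can be done
None
```

The job is handed in: the dish was pushed to a firm stop against the rail (about 11 N), all four walnuts are in it, and the jar is back upright against its end stop; the final pictures confirm this, though no verdict came back.

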